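Latch the lid rings of two steel pails

TASK

The two full pails on the bench are ready to go back on the rack, but the latch lever of each lid ring still stands open. With the fingertips, push each lever round against its pail until it goes past center, snaps over and lies flat along the ring. Pick nothing up, and leave the other things on the bench where they are.

Things in the scene. Friction and masses are not known exactly. Their poses are not given: they have to be found in the camera images.
- tall_pail: the taller of two full, heavy pale grey steel pails that stand firm on the table: 210 mm high, 218 mm across, lid held by a bare zinc clamping ring 237 mm across, 18 mm high, round the top edge. Origin: centre of the underside, z up. The ring's gap and lever latch are on the pail's -x side (facing the robot within 0.4 rad); latch parts at the gap, lever apart, stand out to 145 mm from the axis
- tall_lever (a joint): the tall pail's latch lever, angle in rad: 0 = shut, flat along the ring, pointing from its pin to the pail's +y side; about 1.6 to 1.75 = open, standing straight out from the pail (stop at 1.9). Seen from above it shuts clockwise. The sprung ring resists with up to 0.5 N m (most near 1.1 rad) as far as dead centre at 0.27; from about 0.2 it snaps shut by itself and stays
- tall_lever_hinge (a point): the upright hinge pin of the tall pail's lever, at the lever's mid-height, 199 mm above the pail's underside and 130 mm from its axis (x -129, y +13 mm in the pail's frame). It stays put as the lever swings; its axes are those of the pail
- tall_lever_push (a point): point to push on the outer face of the tall pail's lever (curved zinc channel, 20 mm high, 95 mm long), mid-height, 75 mm from the pin. From the pin, pail's axes, lever shut: x +19, y +73 mm, face normal x -0.79, y +0.61; both turn about the pin with the lever. Open, the face looks to the pail's -y side: the finger starts there. Axes: the pail's, turned by the lever angle
- short_pail: the shorter of two full, heavy pale grey steel pails that stand firm on the table: 165 mm high, 218 mm across, lid held by a bare zinc clamping ring 237 mm across, 18 mm high, round the top edge. Origin: centre of the underside, z up. The ring's gap and lever latch are on the pail's -x side (facing the robot within 0.4 rad); latch parts at the gap, lever apart, stand out to 145 mm from the axis
- short_lever (a joint): the short pail's latch lever, angle in rad: 0 = shut, flat along the ring, pointing from its pin to the pail's +y side; about 1.6 to 1.75 = open, standing straight out from the pail (stop at 1.9). Seen from above it shuts clockwise. The sprung ring resists with up to 0.5 N m (most near 1.1 rad) as far as dead centre at 0.27; from about 0.2 it snaps shut by itself and stays
- short_lever_hinge (a point): the upright hinge pin of the short pail's lever, at the lever's mid-height, 154 mm above the pail's underside and 130 mm from its axis (x -129, y +13 mm in the pail's frame). It stays put as the lever swings; its axes are those of the pail
- short_lever_push (a point): point to push on the outer face of the short pail's lever (curved zinc channel, 20 mm high, 95 mm long), mid-height, 75 mm from the pin. From the pin, pail's axes, lever shut: x +19, y +73 mm, face normal x -0.79, y +0.61; both turn about the pin with the lever. Open, the face looks to the pail's -y side: the finger starts there. Axes: the pail's, turned by the lever angle
- roll_a: bystander: a tan roll of packing tape lying flat, 100 mm across, 48 mm high, between the pails. Origin: centre of its underside
- roll_b: bystander: a tan roll of packing tape lying flat, 100 mm across, 48 mm high, to the right. Origin: centre of its underside
- marker: bystander: a white marker pen with a black cap, 130 mm long, 16 mm thick, lying on the table between the pails, nearer the robot. Origin: underside, 52 mm from its tail, x along it to the cap
- knife: bystander: a grey retractable carton knife, 130 mm long, 18 mm high, lying on the table to the left. Origin: underside, middle of the handle, x along it to the blade
- mallet: bystander: a mallet with a wooden handle and black rubber head, 250 mm long, lying on the table in front of the right-hand pail; lower than 50 mm. x along the handle to the head
- clipboard: bystander: a brown clipboard with a sheet of paper, 225 x 315 mm, 20 mm high at its clip, lying on the table nearest the robot. Origin: centre of its underside

How it is judged:
By the outcome, as a careful person would: the job done as asked, in the order asked, and still so for the second after the job is handed in, with the robot touching nothing.
It also fails if it takes over 54 s, if anything falls off the work surface, if the arm or the gripper's body presses on something with over 40 N, if the wrist force passes 120 N, or if a joint passes its speed limit or range.

ROBOT

A 6-joint arm with a two-finger parallel gripper is mounted at the origin on the work surface. World frame = base frame: x ahead of the robot, y to its left, z up, the work surface at z = 0. Lengths are in mm, angles in rad, forces in N, time in s.
With the tool pointing down it reaches from about 400 to 925 mm from the base axis. Payload 12.5 kg.
Tool frame: the origin (TCP) lies at the centre of the arm's flange, where the gripper is bolted on; the fingertips stand 190 mm ahead of it and the grasp point (between the pads) lies 171 mm ahead of it; z points along the fingers, y is the direction in which the jaws open and shut (so a half turn about z gives the same grasp; the last joint's range is limited). The gripper opens to 95 mm and grips with 3 to 60 N. Pads are 20 mm wide; open, the fingers measure 119 mm over their backs; the gripper's body (75 mm by 180 mm) begins 59 mm behind the grasp point.
Start: joints at [-1.238, 0.491, 1.559, -0, 1.092, -0.106], TCP at [265.552, -565.78, 404.761] pointing down, gripper open.
Joint ranges: [-3.1, 3.1], [-0.84, 2.19], [0.05, 2.79], [-1.13, 4.28], [0.06, 2.93], [-2.69, 2.69]. Speed limits (rad/s): [2.22, 2.22, 2.79, 3.14, 3.14, 3.14].

INTERFACE

Orientations are given as [roll, pitch, yaw] about the fixed x, y, z axes, in that order (R = Rz(yaw) Ry(pitch) Rx(roll)).
In Python, from cell import env gives the robot as it stands.
- The arm moves only by the shell command python3 -m pendant 'ROWS'. ROWS is JSON, a list of rows, each an object of numbers: "x", "y", "z": the shift along the tool's x, y, z in units of 150 mm (1.0 is 150 mm); "rx", "ry", "rz": the turn, a rotation vector about the tool's x, y, z in units of 45 degrees (1.0 is 45 degrees); "jaw": the opening, from 0 (shut) to 1 (fully open). In form: [{"x": .., "y": .., "z": .., "rx": .., "ry": .., "rz": .., "jaw": ..}, ...]. A call has 1 to 10 rows; each row is the pose to reach, as a shift and turn from the pose commanded when the call began, along the tool's axes at that moment; what a row does not reach only later rows make up. A row lasts 1/8 s, in which the tool goes at most 62.5 mm and 10.7 degrees, less where a joint would pass 70% of its speed; a pose out of reach is approached as far as the arm can. A call with a number of a shift or a turn outside -1 to 1 is refused whole. A call with a gripper value outside its range is refused whole. The fingers move at their own pace and stop on an object; the grip force is fixed at half the most. Time passes only in rows, so rows that repeat a pose let the fingers close. It gives the time, the measured TCP pose, the force and the opening at its end, in the units of the state.
- env.state(): the state, without advancing time (a new reading comes with each control period).
- env.read_camera(name): name is "side" or "top"; returns a dict with "img" (420x560x3 uint8, red, green, blue), "fx", "fy", "cx", "cy" (pixels), "D" ([k1, k2, p1, p2, k3] as OpenCV has them; the pictures are not rectified), "rvec" (rotation vector, rad) and "tvec" (3), from world to camera coordinates, as OpenCV has them. Camera axes: x right, y down, z forward; pixel columns grow to the right and rows downward; lengths in mm; the calibration is good to about 2 mm. A picture is of the moment at which its call begins. There is no depth.
- env.job_done(): hands the job in, once; it reports no verdict.
The state is a dict: "t": time; "joints": joint angles; "qvel": joint speeds; "tau": joint torques, N m; "eef_pos": TCP position; "tcp_rot": TCP orientation; "ft_force": force on the tool from outside, world axes, zero at the start; "moment": the same for the moment, N m; "opening": opening from 0.0 (shut) to 1.0 (fully open).
Only numpy, scipy, OpenCV 4.12 (cv2) and the standard library are available. Lean on these libraries where they do the work, as an engineer would, in place of code of your own. Each camera call takes 0.05 s, during which the arm holds its last target.

## Working session

There is one attempt and no reset: what is moved stays moved. The work goes in short steps, Python scripts to look and compute and a shell command to move; the robot and the scene stay as the last step left them, time stands still between calls to the robot, and variables do not carry over. Pictures are saved under pics/ and viewed, and the job is handed in when it is done.

```bash
ls; mkdir -p pics; python3 - <<'E'
from cell import env
import cv2
for n in("side","top"):
    d=env.read_camera(n); cv2.imwrite(f"pics/{n}0.png",d["img"][:,:,::-1])
    print(n,{k:d[k] for k in d if k!="img"})
print(env.state())
E
```

```text
pics
side {'fx': 449.61891644307985, 'fy': 449.61891644307985, 'cx': 284.07626867307613, 'cy': 206.4673700286131, 'D': array([-0.02099542,  0.        ,  0.        ,  0.        ,  0.        ]), 'rvec': array([ 0.5967962 , -2.63724948,  1.192087  ]), 'tvec': array([ 464.86307791,  274.34467651, 1096.98427838])}
top {'fx': 545.5550495137514, 'fy': 545.5550495137514, 'cx': 270.94716920151825, 'cy': 207.29184066800534, 'D': array([-0.18620321,  0.        ,  0.        ,  0.        ,  0.        ]), 'rvec': array([ 2.12351959, -2.143975  ,  0.21741247]), 'tvec': array([ -34.73507496,  533.37818194, 1365.96666776])}
{'t': 0.1, 'joints': array([-1.23758853e+00,  4.91515602e-01,  1.55941779e+00,  2.12464514e-05,
        1.09172405e+00, -1.05567284e-01]), 'qvel': array([ 0.00112395, -0.00247877, -0.00155638, -0.0008271 , -0.00113169,
        0.00066864]), 'tau': array([ 3.15387289e-03, -6.13624620e+01, -2.58603698e+01,  6.94375299e-02,
        4.69968875e-02, -7.30977058e-05]), 'eef_pos': array([ 265.5485743 , -565.74403508,  404.19986118]), 'tcp_rot': array([-3.14053578e+00, -1.30937052e-04,  4.38765207e-01]), 'ft_force': array([ 0.28774712, -0.26707231,  1.17615952]), 'moment': array([0.00645922, 0.00343817, 0.01845214]), 'opening': 0.998850172104612}
```

View pics/side0.png

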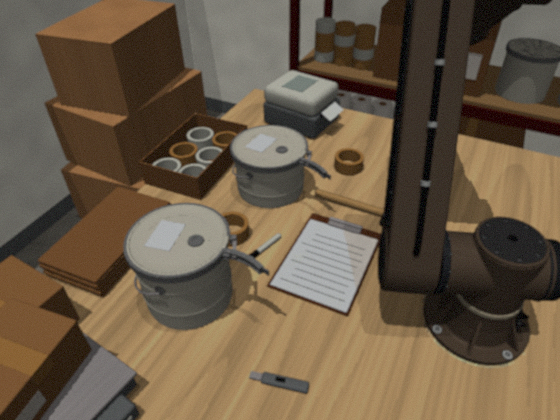

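View pics/top0.png

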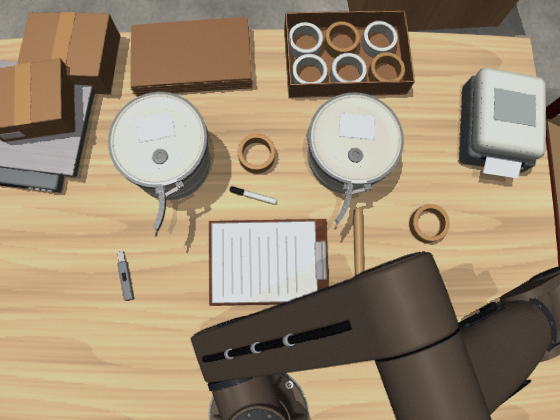

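```bash
python3 - <<'E'
import cv2,numpy as np
t=cv2.imread("pics/top0.png");s=cv2.imread("pics/side0.png")
def c(im,x,y,w,h,k,n): cv2.imwrite(n,cv2.resize(im[y:y+h,x:x+w],None,fx=k,fy=k,interpolation=cv2.INTER_CUBIC))
a=[cv2.resize(t[85:245,x:x+130],None,fx=3,fy=3,interpolation=2) for x in(95,295)]
cv2.imwrite("pics/tc.png",np.hstack(a))
b=[cv2.resize(s[y:y+130,x:x+160],None,fx=2.5,fy=2.5,interpolation=2) for x,y in((120,195),(220,115))]
cv2.imwrite("pics/sc.png",np.hstack(b))
E
```

```text
(no output)
```

View pics/tc.png

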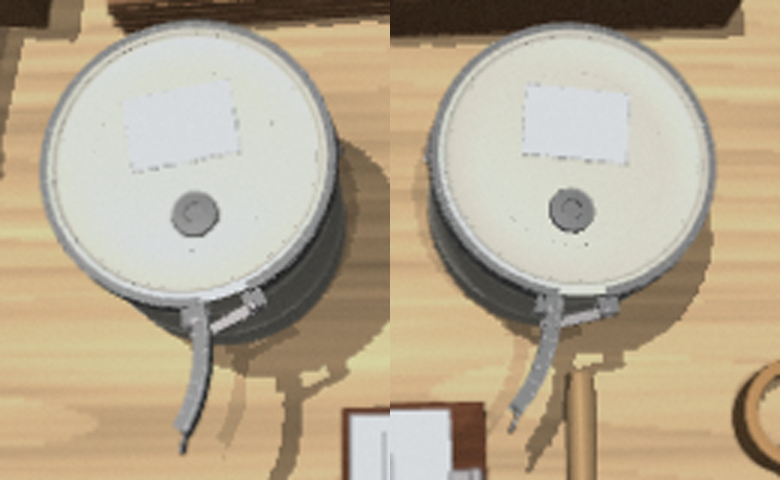

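View pics/sc.png

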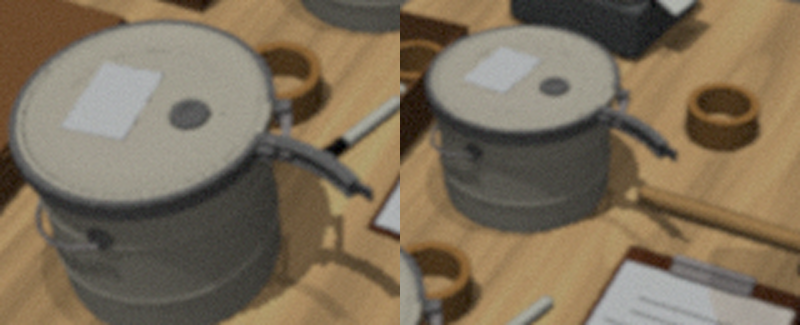

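```bash
cat > h.py <<'E'
import pickle,os,cv2,numpy as np
from cell import env
def cams():
    if not os.path.exists("cams.pkl"):
        pickle.dump({n:{k:v for k,v in env.read_camera(n).items() if k!="img"} for n in("side","top")},open("cams.pkl","wb"))
    return pickle.load(open("cams.pkl","rb"))
C=cams()
def K(c): return np.array([[c["fx"],0,c["cx"]],[0,c["fy"],c["cy"]],[0,0,1.]])
def ray(n,p):
    c=C[n];u=cv2.undistortPoints(np.array([[p]],float),K(c),c["D"])[0,0]
    R=cv2.Rodrigues(c["rvec"])[0]; return -R.T@c["tvec"],R.T@np.array([u[0],u[1],1])
def onz(n,p,z):
    o,d=ray(n,p);return o+d*(z-o[2])/d[2]
def tri(pt,ps):
    o,d=ray("top",pt);q,e=ray("side",ps)
    s=np.linalg.lstsq(np.c_[d,-e],q-o,rcond=None)[0]
    a=o+s[0]*d;b=q+s[1]*e;return (a+b)/2,np.linalg.norm(a-b)
def proj(n,P):
    c=C[n];return cv2.projectPoints(np.atleast_2d(np.array(P,float)),c["rvec"],c["tvec"],K(c),c["D"])[0][:,0]
E
python3 - <<'E'
from h import *
np.set_printoptions(precision=1,suppress=True)
for n,a,b in [("Ltip",(156,235.5),(268,273)),("Rtip",(335.7,228.5),(330,177.8)),("Lcap",(160,156.3),(196,240.2)),("Rcap",(355.3,155),(281.6,149.4)),("Lpin",(161.7,190),(227.2,254.2)),("Rpin",(348,188.3),(304.8,162.2))]: print(n,*tri(a,b))
# ring circle by extremes (top view, crop coords)
from scipy.optimize import least_squares
for nm,ox,zz,pts in [("L",95,205,[(40,165),(337,150),(190,21),(80,67),(300,60),(75,258),(320,240)]),("R",295-130,160,[(429-0,155),(716,160),(570,22),(470,62),(680,70),(462,250),(690,250)])]:
    W=np.array([onz("top",(ox+x/3,85+y/3),zz) for x,y in pts])
    r=least_squares(lambda v:np.hypot(W[:,0]-v[0],W[:,1]-v[1])-v[2],[500,0,118]);print(nm,r.x,r.fun)
E
```

```text
Ltip [442.2 230.2 192.7] 0.29629177674535523
Rtip [ 462.  -193.2  146.8] 0.411043083178836
Lcap [628.4 223.7 204.9] 0.2578515912408011
Rcap [ 641.3 -246.2  159.7] 0.3353616603021732
Lpin [550.1 219.8 191.1] 0.13253561649085246
Rpin [ 557.6 -226.6  150.9] 4.344510365563662
L [672.2 230.  120.7] [ 0.3 -2.7 -1.3  2.8 -0.1 -2.6  3.7]
R [ 684.8 -251.2  121.1] [-0.6 -1.5  0.6 -1.6  2.   1.7 -0.5]
```

```bash
cat > plan.py <<'E'
from h import *
P={"L":dict(c=(672,230),yaw=.15,zp=199,th=1.7),"R":dict(c=(685,-251),yaw=-.10,zp=154,th=1.7)}
def rot(a): return np.array([[np.cos(a),-np.sin(a)],[np.sin(a),np.cos(a)]])
def pin(k): p=P[k];return np.array(p["c"])+rot(p["yaw"])@[-129,13]
def push(k,th):
    A=rot(P[k]["yaw"]+th);return pin(k)+A@[19,73],A@[-.79,.61]
def fing(k,th,tyaw,gap=0):
    q,n=push(k,th);l=rot(tyaw).T@n
    return q+n*(10*abs(l[0])+12*abs(l[1])+gap)
E
python3 - <<'E'
from plan import *
for n in("top","side"):
    im=cv2.imread(f"pics/{n}0.png");im=cv2.resize(im,None,fx=4,fy=4,interpolation=2)
    def dot(X,col): 
        for u in proj(n,X): cv2.circle(im,tuple(int(round(v*4+1.5)) for v in u),2,col,-1)
    for k in "LR":
        p=P[k];zt=p["zp"]+11
        a=np.linspace(0,6.28,120);dot(np.c_[p["c"][0]+118.5*np.cos(a),p["c"][1]+118.5*np.sin(a),0*a+zt-2],(0,0,255))
        dot([[*pin(k),p["zp"]+10]],(0,255,0));dot([[*push(k,p["th"])[0],p["zp"]]],(255,0,0))
    bx={"top":[(95,85,130,160),(295,85,130,160)],"side":[(120,195,160,130),(220,115,160,130)]}[n]
    cv2.imwrite(f"pics/ov_{n}.png",cv2.resize(np.hstack([im[4*y:4*(y+h),4*x:4*(x+w)] for x,y,w,h in bx]),None,fx=.62 if n=="side" else .75,fy=.62 if n=="side" else .75,interpolation=3))
E
```

```text
(no output)
```

View pics/ov_top.png

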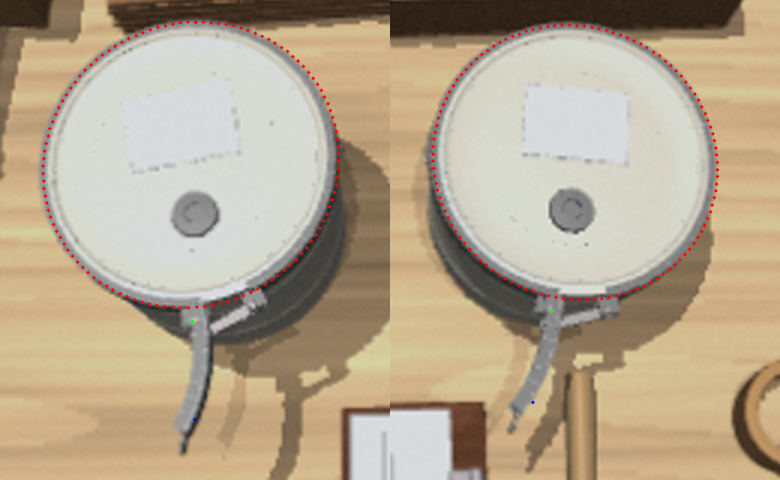

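View pics/ov_side.png

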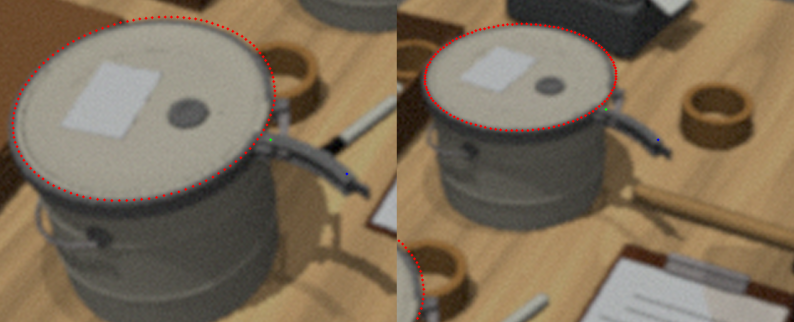

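```bash
sed -i 's/yaw=.15,/yaw=.18,/; s/zp=154,th=1.7/zp=154,th=1.62/' plan.py
cat >> plan.py <<'E'
def rel(xy,z):
    "tool-frame shift in units from commanded-ish present pose"
    s=env.state();from_=s["eef_pos"]
    from scipy.spatial.transform import Rotation as Ro
    R=Ro.from_euler("xyz",s["tcp_rot"]).as_matrix()
    return R.T@(np.array([*xy,z])-from_)/150
E
python3 - <<'E'
from plan import *
np.set_printoptions(precision=3,suppress=True)
print("start above R",fing("R",1.7,.44,18),rel(fing("R",1.7,.44,18),404))
for th in np.arange(1.6,-.01,-.2): print(th,fing("R",th,.44), (rel(fing("R",th,.44),328)-rel(fing("R",1.7,.44,18),328)))
E
```

```text
start above R [ 465.343 -234.581] [ 2.144 -1.433  0.004]
1.6 [ 477.251 -211.405] [ 0.138 -0.106  0.   ]
1.4000000000000001 [ 482.948 -194.639] [ 0.219 -0.191  0.   ]
1.2000000000000002 [ 492.473 -179.419] [ 0.32  -0.256  0.   ]
1.0000000000000002 [ 500.81  -167.834] [ 0.403 -0.302  0.   ]
0.8000000000000003 [ 511.646 -157.699] [ 0.497 -0.333  0.   ]
0.6000000000000003 [ 524.842 -149.667] [ 0.6   -0.344  0.   ]
0.40000000000000036 [ 539.989 -144.403] [ 0.706 -0.333  0.   ]
0.2000000000000004 [ 556.452 -142.482] [ 0.811 -0.298  0.   ]
4.440892098500626e-16 [ 573.409 -144.303] [ 0.908 -0.239  0.   ]
```

```bash
python3 -m pendant '[{"x":0.3,"y":-0.2,"jaw":0},{"x":0.65,"y":-0.43,"jaw":0},{"x":1,"y":-0.67,"jaw":0},{"x":1,"y":-0.67,"jaw":0}]' && python3 -m pendant '[{"x":0.35,"y":-0.24,"jaw":0},{"x":0.7,"y":-0.45,"jaw":0},{"x":1,"y":-0.67,"jaw":0},{"x":1,"y":-0.67,"jaw":0},{"x":1,"y":-0.67,"jaw":0}]'; python3 - <<'E'
from plan import *
print(rel(fing("R",1.7,.44,18),328))
E
```

```text
[ 2.14387472 -1.43254335  0.51035545]invalid input
```

```bash
python3 -m pendant '[{"x":0.3,"y":-0.2,"z":0,"rx":0,"ry":0,"rz":0,"jaw":0},{"x":0.65,"y":-0.43,"z":0,"rx":0,"ry":0,"rz":0,"jaw":0},{"x":1,"y":-0.67,"z":0,"rx":0,"ry":0,"rz":0,"jaw":0},{"x":1,"y":-0.67,"z":0,"rx":0,"ry":0,"rz":0,"jaw":0}]'
```

```text
t: 0.7
eef_pos: [360.2, -408.1, 405.0]
tcp_rot: [-3.141, -0.0, 0.443]
ft_force: [-0.3, -0.3, -0.3]
opening: 0.632
```

```bash
python3 -m pendant '[{"x":0.35,"y":-0.24,"z":0,"rx":0,"ry":0,"rz":0,"jaw":0},{"x":0.7,"y":-0.45,"z":0,"rx":0,"ry":0,"rz":0,"jaw":0},{"x":1,"y":-0.67,"z":0,"rx":0,"ry":0,"rz":0,"jaw":0},{"x":1,"y":-0.67,"z":0,"rx":0,"ry":0,"rz":0,"jaw":0},{"x":1,"y":-0.67,"z":0,"rx":0,"ry":0,"rz":0,"jaw":0}]'; python3 - <<'E'
from plan import *
print(rel(fing("R",1.7,.44,18),328))
E
```

```text
t: 1.32
eef_pos: [451.7, -257.1, 404.7]
tcp_rot: [3.141, 0.0, 0.439]
ft_force: [0.9, -0.6, 0.4]
opening: 0.112
[ 0.14626818 -0.09725949  0.51134661]
```

```bash
python3 -m pendant '[{"x":0.08,"y":-0.07,"z":0.1,"rx":0,"ry":0,"rz":0,"jaw":0},{"x":0.08,"y":-0.07,"z":0.35,"rx":0,"ry":0,"rz":0,"jaw":0},{"x":0.1,"y":-0.08,"z":0.51,"rx":0,"ry":0,"rz":0,"jaw":0},{"x":0.1,"y":-0.08,"z":0.51,"rx":0,"ry":0,"rz":0,"jaw":0},{"x":0.1,"y":-0.08,"z":0.51,"rx":0,"ry":0,"rz":0,"jaw":0}]'; python3 - <<'E'
from plan import *
for n in("side","top"): cv2.imwrite(f"pics/{n}1.png",env.read_camera(n)["img"][:,:,::-1])
a,b=[cv2.imread(f"pics/{n}1.png") for n in("top","side")]
cv2.imwrite("pics/c1.png",np.hstack([cv2.resize(a[130:290,280:410],(390,480)),cv2.resize(b[100:230,225:335],(406,480))]))
E
```

```text
t: 1.95
eef_pos: [460.1, -240.2, 329.0]
tcp_rot: [3.141, -0.0, 0.437]
ft_force: [0.3, 0.6, -0.1]
opening: 0.005
```

View pics/c1.png

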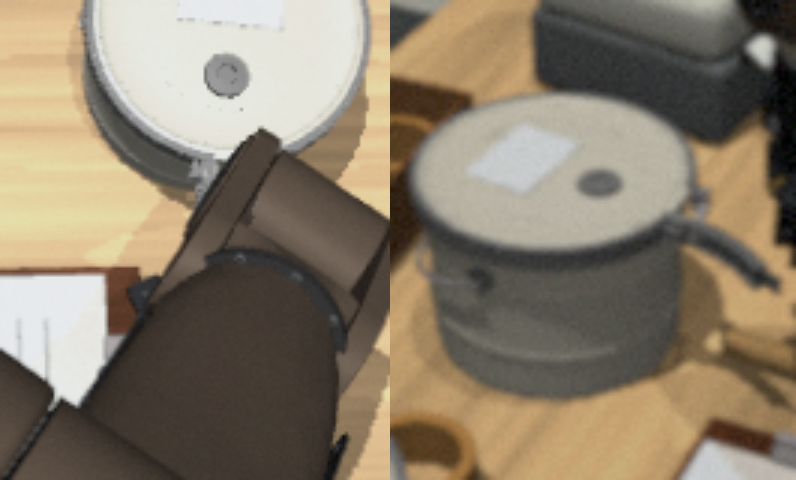

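```bash
python3 - <<'E'
from plan import *
np.set_printoptions(precision=3,suppress=True)
for th in np.arange(1.6,-.01,-.2): print(round(th,2),rel(fing("R",th,.44),328))
E
```

```text
1.6 [ 0.184 -0.123  0.008]
1.4 [ 0.265 -0.208  0.008]
1.2 [ 0.366 -0.273  0.008]
1.0 [ 0.449 -0.32   0.008]
0.8 [ 0.543 -0.35   0.008]
0.6 [ 0.645 -0.361  0.008]
0.4 [ 0.752 -0.35   0.008]
0.2 [ 0.857 -0.315  0.009]
0.0 [ 0.954 -0.256  0.009]
```

```bash
python3 -m pendant '[{"x":0.1,"y":-0.07,"z":0,"rx":0,"ry":0,"rz":0,"jaw":0},{"x":0.18,"y":-0.12,"z":0,"rx":0,"ry":0,"rz":0,"jaw":0},{"x":0.22,"y":-0.17,"z":0,"rx":0,"ry":0,"rz":0,"jaw":0},{"x":0.265,"y":-0.21,"z":0,"rx":0,"ry":0,"rz":0,"jaw":0},{"x":0.32,"y":-0.24,"z":0,"rx":0,"ry":0,"rz":0,"jaw":0},{"x":0.366,"y":-0.273,"z":0,"rx":0,"ry":0,"rz":0,"jaw":0},{"x":0.366,"y":-0.273,"z":0,"rx":0,"ry":0,"rz":0,"jaw":0}]'; python3 - <<'E'
from plan import *
np.set_printoptions(precision=3,suppress=True)
for th in np.arange(1.2,-.01,-.1): print(round(th,2),rel(fing("R",th,.44),328))
for n in("side","top"): cv2.imwrite(f"pics/{n}2.png",env.read_camera(n)["img"][:,:,::-1])
a,b=[cv2.imread(f"pics/{n}2.png") for n in("top","side")]
cv2.imwrite("pics/c2.png",np.hstack([cv2.resize(a[130:290,280:410],(390,480)),cv2.resize(b[100:230,225:335],(406,480))]))
E
```

```text
t: 2.92
eef_pos: [492.7, -178.4, 328.2]
tcp_rot: [3.142, 0.0, 0.439]
ft_force: [-2.7, -3.0, 1.9]
opening: 0.004
1.2 [-0.004  0.006  0.001]
1.1 [ 0.036 -0.019  0.001]
1.0 [ 0.079 -0.041  0.001]
0.9 [ 0.124 -0.058  0.001]
0.8 [ 0.173 -0.071  0.001]
0.7 [ 0.223 -0.079  0.001]
0.6 [ 0.275 -0.082  0.001]
0.5 [ 0.328 -0.079  0.001]
0.4 [ 0.382 -0.071  0.001]
0.3 [ 0.434 -0.056  0.001]
0.2 [ 0.486 -0.036  0.001]
0.1 [ 0.536 -0.009  0.001]
-0.0 [0.583 0.023 0.001]
```

View pics/c2.png

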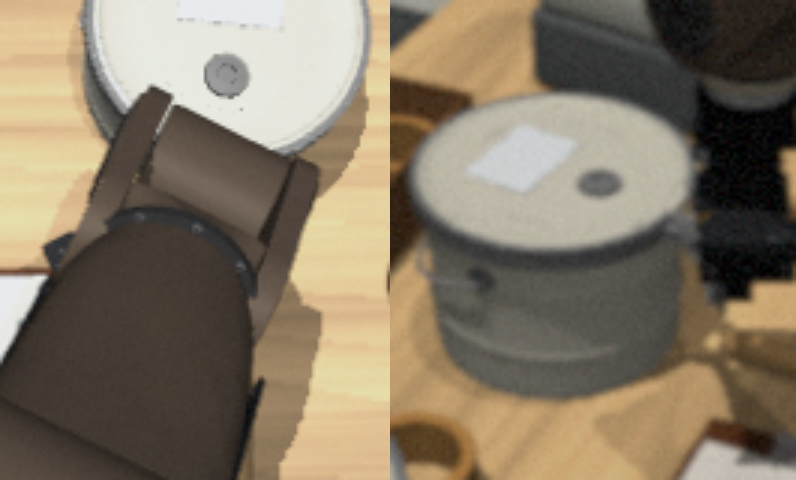

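```bash
python3 -m pendant '[{"x":0.036,"y":-0.02,"z":0,"rx":0,"ry":0,"rz":0,"jaw":0},{"x":0.08,"y":-0.041,"z":0,"rx":0,"ry":0,"rz":0,"jaw":0},{"x":0.124,"y":-0.058,"z":0,"rx":0,"ry":0,"rz":0,"jaw":0},{"x":0.173,"y":-0.071,"z":0,"rx":0,"ry":0,"rz":0,"jaw":0},{"x":0.223,"y":-0.079,"z":0,"rx":0,"ry":0,"rz":0,"jaw":0},{"x":0.275,"y":-0.082,"z":0,"rx":0,"ry":0,"rz":0,"jaw":0},{"x":0.328,"y":-0.079,"z":0,"rx":0,"ry":0,"rz":0,"jaw":0},{"x":0.328,"y":-0.079,"z":0,"rx":0,"ry":0,"rz":0,"jaw":0}]'; python3 - <<'E'
from plan import *
np.set_printoptions(precision=3,suppress=True)
for th in np.arange(.5,-.11,-.1): print(round(th,2),rel(fing("R",th,.44),328))
for n in("side","top"): cv2.imwrite(f"pics/{n}3.png",env.read_camera(n)["img"][:,:,::-1])
a,b=[cv2.imread(f"pics/{n}3.png") for n in("top","side")]
cv2.imwrite("pics/c3.png",np.hstack([cv2.resize(a[130:290,280:410],(390,480)),cv2.resize(b[100:230,225:335],(406,480))]))
E
```

```text
t: 4.03
eef_pos: [532.2, -146.9, 328.0]
tcp_rot: [-3.141, -0.0, 0.439]
ft_force: [-2.2, -0.1, -0.4]
opening: 0.001
0.5 [ 0.001 -0.002  0.   ]
0.4 [0.054 0.007 0.   ]
0.3 [0.107 0.021 0.   ]
0.2 [0.159 0.042 0.   ]
0.1 [0.209 0.068 0.   ]
0.0 [0.256 0.101 0.   ]
-0.1 [0.3   0.139 0.   ]
```

View pics/c3.png

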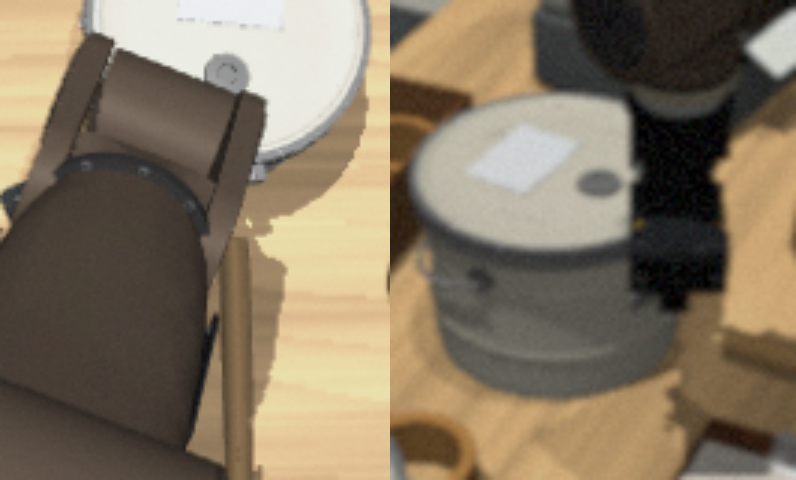

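```bash
python3 -m pendant '[{"x":0.054,"y":0.007,"z":0,"rx":0,"ry":0,"rz":0,"jaw":0},{"x":0.107,"y":0.021,"z":0,"rx":0,"ry":0,"rz":0,"jaw":0},{"x":0.159,"y":0.042,"z":0,"rx":0,"ry":0,"rz":0,"jaw":0},{"x":0.2,"y":0.063,"z":0,"rx":0,"ry":0,"rz":0,"jaw":0},{"x":0.235,"y":0.085,"z":0,"rx":0,"ry":0,"rz":0,"jaw":0},{"x":0.235,"y":0.085,"z":0,"rx":0,"ry":0,"rz":0,"jaw":0}]'; python3 - <<'E'
from plan import *
for n in("side","top"): cv2.imwrite(f"pics/{n}4.png",env.read_camera(n)["img"][:,:,::-1])
a,b=[cv2.imread(f"pics/{n}4.png") for n in("top","side")]
cv2.imwrite("pics/c4.png",np.hstack([cv2.resize(a[130:290,280:410],(390,480)),cv2.resize(b[100:230,225:335],(406,480))]))
E
```

```text
t: 4.88
eef_pos: [569.7, -143.7, 328.1]
tcp_rot: [3.141, -0.0, 0.439]
ft_force: [0.3, 0.3, -0.1]
opening: 0.005
```

View pics/c4.png

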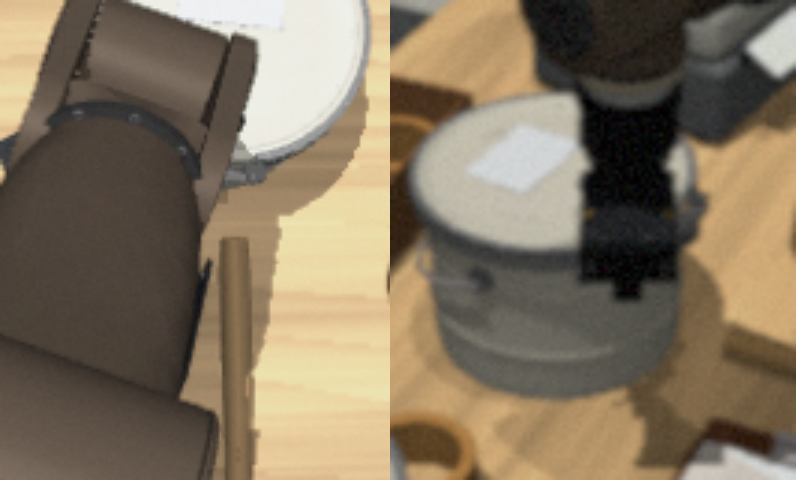

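```bash
python3 -m pendant '[{"x":-0.06,"y":-0.15,"z":0,"rx":0,"ry":0,"rz":0,"jaw":0},{"x":-0.11,"y":-0.28,"z":0,"rx":0,"ry":0,"rz":0,"jaw":0},{"x":-0.3,"y":-0.4,"z":-0.25,"rx":0,"ry":0,"rz":0,"jaw":0},{"x":-0.6,"y":-0.6,"z":-0.5,"rx":0,"ry":0,"rz":0,"jaw":0},{"x":-0.8,"y":-0.8,"z":-0.6,"rx":0,"ry":0,"rz":0,"jaw":0},{"x":-0.8,"y":-0.8,"z":-0.6,"rx":0,"ry":0,"rz":0,"jaw":0}]'; python3 - <<'E'
from plan import *
np.set_printoptions(precision=3,suppress=True)
print(fing("L",1.75,.44,22),rel(fing("L",1.75,.44,22),420))
for n in("side","top"): cv2.imwrite(f"pics/{n}5.png",env.read_camera(n)["img"][:,:,::-1])
a,b=[cv2.imread(f"pics/{n}5.png") for n in("top","side")]
cv2.imwrite("pics/c5.png",np.hstack([cv2.resize(a[85:245,295:425],(390,480)),cv2.resize(b[100:230,225:335],(406,480))]))
E
```

```text
t: 5.72
eef_pos: [407.4, -85.2, 419.7]
tcp_rot: [3.14, -0.002, 0.439]
ft_force: [0.4, 0.2, -0.4]
opening: 0.002
[456.714 175.973] [ 1.037 -1.437 -0.003]
```

View pics/c5.png

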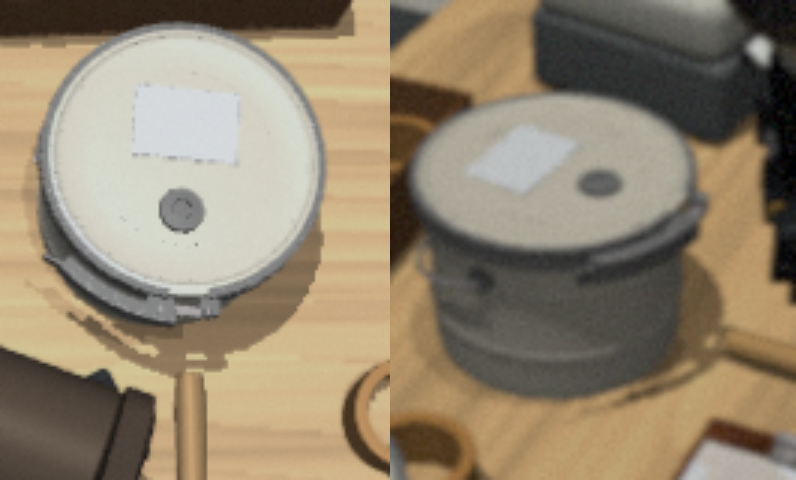

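View pics/top5.png

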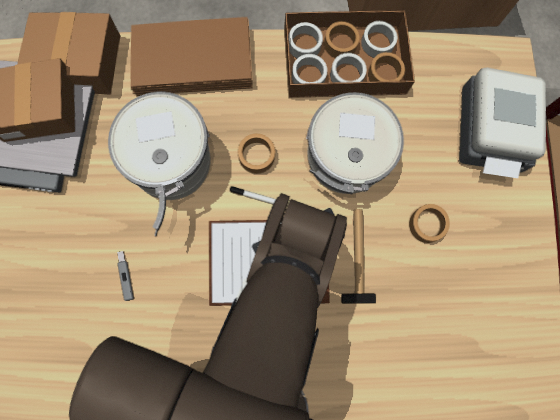

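```bash
python3 -m pendant '[{"x":0.2,"y":-0.3,"z":0,"rx":0,"ry":0,"rz":0,"jaw":0},{"x":0.4,"y":-0.55,"z":0,"rx":0,"ry":0,"rz":0,"jaw":0},{"x":0.55,"y":-0.78,"z":0,"rx":0,"ry":0,"rz":0,"jaw":0},{"x":0.7,"y":-1,"z":0,"rx":0,"ry":0,"rz":0,"jaw":0},{"x":0.7,"y":-1,"z":0,"rx":0,"ry":0,"rz":0,"jaw":0},{"x":0.7,"y":-1,"z":0,"rx":0,"ry":0,"rz":0,"jaw":0}]'; python3 - <<'E'
from plan import *
print(rel(fing("L",1.75,.44,22),373))
E
```

```text
t: 6.58
eef_pos: [441.6, 94.2, 417.5]
tcp_rot: [-3.141, 0.001, 0.439]
ft_force: [-0.3, -0.4, 0.2]
opening: 0.004
[ 0.32326186 -0.45052943  0.2965869 ]
```

```bash
python3 -m pendant '[{"x":0.1,"y":-0.15,"z":0,"rx":0,"ry":0,"rz":0,"jaw":0},{"x":0.2,"y":-0.3,"z":0,"rx":0,"ry":0,"rz":0,"jaw":0},{"x":0.3,"y":-0.42,"z":0.05,"rx":0,"ry":0,"rz":0,"jaw":0},{"x":0.3,"y":-0.42,"z":0.2,"rx":0,"ry":0,"rz":0,"jaw":0},{"x":0.3,"y":-0.42,"z":0.3,"rx":0,"ry":0,"rz":0,"jaw":0},{"x":0.3,"y":-0.42,"z":0.3,"rx":0,"ry":0,"rz":0,"jaw":0},{"x":0.3,"y":-0.42,"z":0.3,"rx":0,"ry":0,"rz":0,"jaw":0}]'; python3 - <<'E'
from plan import *
np.set_printoptions(precision=3,suppress=True)
for th in np.arange(1.7,.99,-.1): print(round(th,2),rel(fing("L",th,.44),373))
for n in("side","top"): cv2.imwrite(f"pics/{n}6.png",env.read_camera(n)["img"][:,:,::-1])
a,b=[cv2.imread(f"pics/{n}6.png") for n in("top","side")]
cv2.imwrite("pics/c6.png",np.hstack([cv2.resize(a[85:245,95:225],(390,480)),cv2.resize(b[190:320,170:280],(406,480))]))
E
```

```text
t: 7.45
eef_pos: [455.4, 169.9, 373.6]
tcp_rot: [3.141, -0.0, 0.438]
ft_force: [1.1, 0.4, 0.6]
opening: 0.008
1.7 [ 0.128 -0.169  0.004]
1.6 [ 0.144 -0.223  0.004]
1.5 [ 0.165 -0.276  0.004]
1.4 [ 0.193 -0.326  0.004]
1.3 [ 0.227 -0.374  0.004]
1.2 [ 0.266 -0.418  0.004]
1.1 [ 0.311 -0.458  0.004]
1.0 [ 0.36  -0.492  0.004]
```

View pics/c6.png

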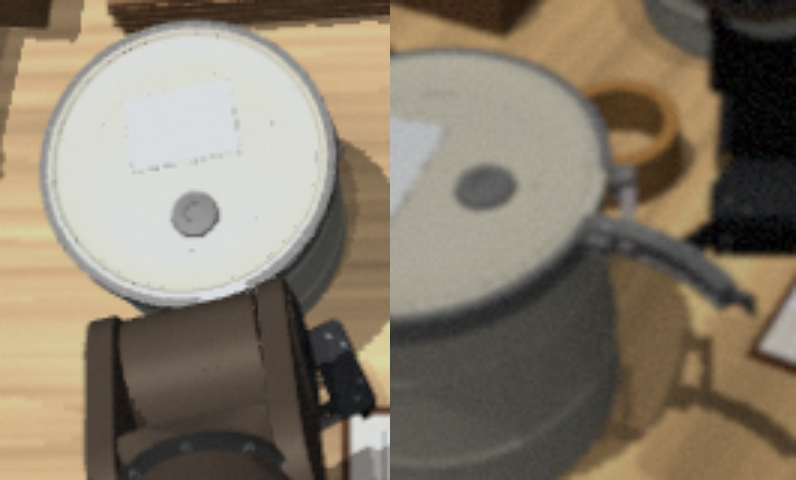

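```bash
python3 -m pendant '[{"x":0.07,"y":-0.1,"z":0,"rx":0,"ry":0,"rz":0,"jaw":0},{"x":0.128,"y":-0.169,"z":0,"rx":0,"ry":0,"rz":0,"jaw":0},{"x":0.144,"y":-0.223,"z":0,"rx":0,"ry":0,"rz":0,"jaw":0},{"x":0.165,"y":-0.276,"z":0,"rx":0,"ry":0,"rz":0,"jaw":0},{"x":0.193,"y":-0.326,"z":0,"rx":0,"ry":0,"rz":0,"jaw":0},{"x":0.227,"y":-0.374,"z":0,"rx":0,"ry":0,"rz":0,"jaw":0},{"x":0.266,"y":-0.418,"z":0,"rx":0,"ry":0,"rz":0,"jaw":0},{"x":0.266,"y":-0.418,"z":0,"rx":0,"ry":0,"rz":0,"jaw":0}]'; python3 - <<'E'
from plan import *
np.set_printoptions(precision=3,suppress=True)
for th in np.arange(1.2,.39,-.1): print(round(th,2),rel(fing("L",th,.44),373))
for n in("side",): cv2.imwrite(f"pics/{n}7.png",env.read_camera(n)["img"][:,:,::-1])
b=cv2.imread("pics/side7.png")
cv2.imwrite("pics/c7.png",cv2.resize(b[190:320,170:280],(406,480)))
E
```

```text
t: 8.55
eef_pos: [464.5, 244.7, 373.0]
tcp_rot: [-3.142, 0.001, 0.439]
ft_force: [-2.2, -3.3, 0.9]
opening: 0.002
1.2 [0.    0.007 0.   ]
1.1 [ 0.045 -0.032  0.   ]
1.0 [ 0.094 -0.066  0.   ]
0.9 [ 0.144 -0.094  0.   ]
0.8 [ 0.185 -0.119  0.   ]
0.7 [ 0.228 -0.139  0.   ]
0.6 [ 0.275 -0.156 -0.   ]
0.5 [ 0.323 -0.168 -0.   ]
0.4 [ 0.374 -0.175 -0.   ]
```

View pics/c7.png

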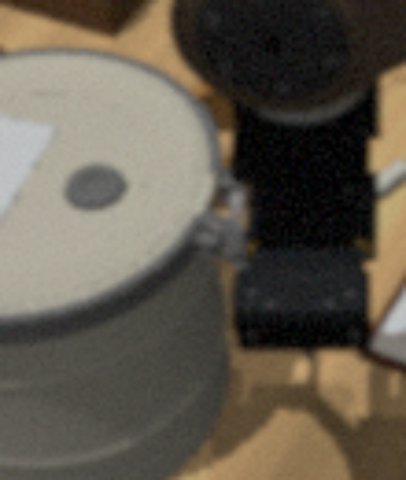

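```bash
python3 -m pendant '[{"x":0.045,"y":-0.032,"z":0,"rx":0,"ry":0,"rz":0,"jaw":0},{"x":0.094,"y":-0.066,"z":0,"rx":0,"ry":0,"rz":0,"jaw":0},{"x":0.144,"y":-0.094,"z":0,"rx":0,"ry":0,"rz":0,"jaw":0},{"x":0.185,"y":-0.119,"z":0,"rx":0,"ry":0,"rz":0,"jaw":0},{"x":0.228,"y":-0.139,"z":0,"rx":0,"ry":0,"rz":0,"jaw":0},{"x":0.275,"y":-0.156,"z":0,"rx":0,"ry":0,"rz":0,"jaw":0},{"x":0.323,"y":-0.168,"z":0,"rx":0,"ry":0,"rz":0,"jaw":0},{"x":0.323,"y":-0.168,"z":0,"rx":0,"ry":0,"rz":0,"jaw":0}]'; python3 - <<'E'
from plan import *
np.set_printoptions(precision=3,suppress=True)
for th in np.arange(.5,-.11,-.1): print(round(th,2),rel(fing("L",th,.44),373))
for n in("side","top"): cv2.imwrite(f"pics/{n}8.png",env.read_camera(n)["img"][:,:,::-1])
a,b=[cv2.imread(f"pics/{n}8.png") for n in("top","side")]
cv2.imwrite("pics/c8.png",np.hstack([cv2.resize(a[85:245,95:225],(390,480)),cv2.resize(b[190:320,170:280],(406,480))]))
E
```

```text
t: 9.6
eef_pos: [497.9, 287.9, 373.1]
tcp_rot: [-3.141, -0.001, 0.439]
ft_force: [-1.3, -0.7, -0.7]
opening: 0.006
0.5 [-0.001 -0.002  0.001]
0.4 [ 0.05  -0.009  0.001]
0.3 [ 0.102 -0.011  0.001]
0.2 [ 0.155 -0.007  0.001]
0.1 [0.208 0.003 0.001]
0.0 [0.261 0.018 0.001]
-0.1 [0.313 0.04  0.001]
```

View pics/c8.png

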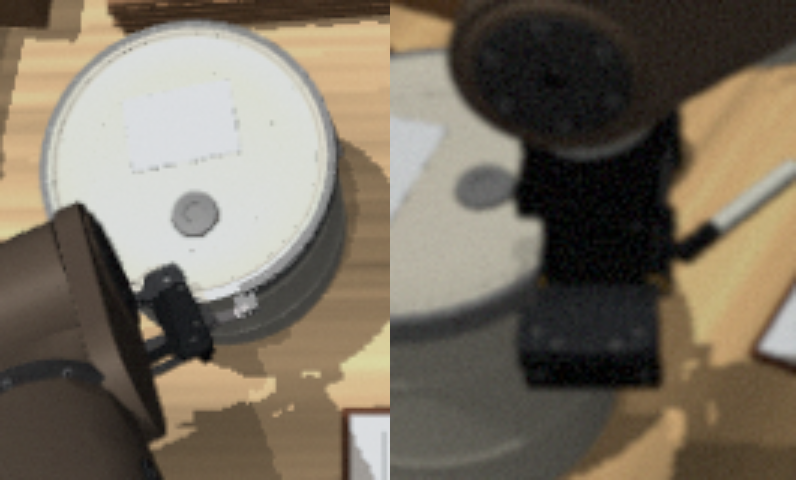

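```bash
python3 -m pendant '[{"x":0.05,"y":-0.009,"z":0,"rx":0,"ry":0,"rz":0,"jaw":0},{"x":0.102,"y":-0.011,"z":0,"rx":0,"ry":0,"rz":0,"jaw":0},{"x":0.155,"y":-0.007,"z":0,"rx":0,"ry":0,"rz":0,"jaw":0},{"x":0.205,"y":0.003,"z":0,"rx":0,"ry":0,"rz":0,"jaw":0},{"x":0.235,"y":0.01,"z":0,"rx":0,"ry":0,"rz":0,"jaw":0},{"x":0.235,"y":0.01,"z":0,"rx":0,"ry":0,"rz":0,"jaw":0}]'
```

```text
t: 10.45
eef_pos: [530.5, 301.2, 373.1]
tcp_rot: [3.141, -0.0, 0.439]
ft_force: [0.2, 0.5, 0.1]
opening: 0.005
```

```bash
python3 -m pendant '[{"x":-0.09,"y":-0.12,"z":0,"rx":0,"ry":0,"rz":0,"jaw":0},{"x":-0.18,"y":-0.24,"z":0,"rx":0,"ry":0,"rz":0,"jaw":0},{"x":-0.35,"y":-0.3,"z":-0.15,"rx":0,"ry":0,"rz":0,"jaw":0},{"x":-0.6,"y":-0.3,"z":-0.3,"rx":0,"ry":0,"rz":0,"jaw":0},{"x":-0.8,"y":-0.2,"z":-0.4,"rx":0,"ry":0,"rz":0,"jaw":0},{"x":-0.8,"y":-0.2,"z":-0.4,"rx":0,"ry":0,"rz":0,"jaw":0}]'; python3 - <<'E'
from plan import *
for n in("side","top"): cv2.imwrite(f"pics/{n}9.png",env.read_camera(n)["img"][:,:,::-1])
a,b=[cv2.imread(f"pics/{n}9.png") for n in("top","side")]
cv2.imwrite("pics/c9.png",np.hstack([cv2.resize(a[85:245,95:225],(390,480)),cv2.resize(b[190:320,170:280],(406,480))]))
E
```

```text
t: 11.2
eef_pos: [406.5, 277.1, 434.7]
tcp_rot: [3.142, -0.002, 0.439]
ft_force: [0.5, 0.2, -0.0]
opening: 0.003
```

View pics/c9.png

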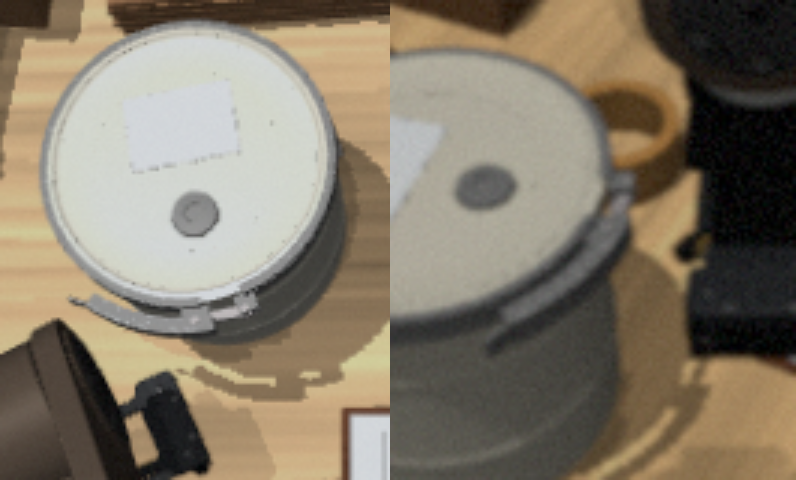

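View pics/top9.png

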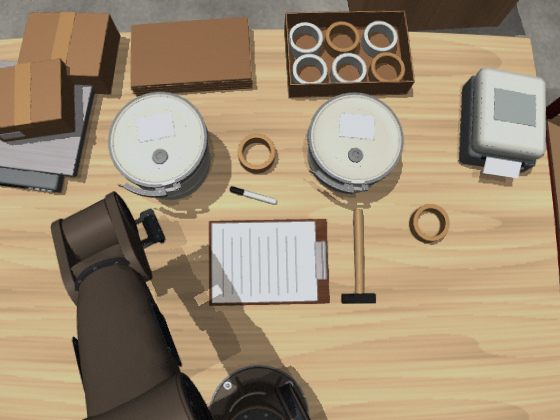

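```bash
python3 - <<'E'
from plan import *
for k,old,p,z in(("L",(156,235.5),(95+72/3,85+300/3),195),("R",(335.7,228.5),(295+45/3,85+258/3),150)):
    for q in(old,p):
        w=onz("top",q,z)[:2]; v=w-pin(k); print(k,w.round(1),np.linalg.norm(v).round(1),(np.arctan2(v[1],v[0])-P[k]["yaw"]).round(3), "r",np.linalg.norm(w-P[k]["c"]).round(1))
E
python3 - <<'E'
import cv2
t=cv2.imread("pics/top9.png");import numpy as np
cv2.imwrite("pics/c10.png",np.hstack([cv2.resize(t[160:210,x:x+70],None,fx=5.5,fy=5.5,interpolation=2) for x in(110,300)]))
E
```

```text
L [441.7 229.7] 101.5 2.862 r 230.3
L [562.4 321.9] 104.1 1.201 r 143.0
R [ 461.3 -192.8] 101.9 2.918 r 231.1
R [ 603.8 -134.3] 101.8 1.203 r 142.1
```

View pics/c10.png

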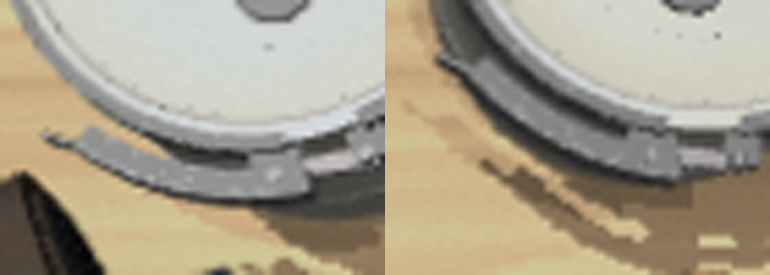

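```bash
python3 -c "
from cell import env
print(env.job_done()); print(env.state()['t'],env.state()['ft_force'])"
```

```text
the job is handed in; nothing more can be done
None
the job is handed in; nothing more can be done
```

Both latch levers are shut, the short pail's first and then the tall pail's. I pushed each one round its pin with the closed fingertips until it snapped over. I handed the job in at about 11 s, with the arm backed clear.

**Levers:** In the last top view both lie flat along their rings. The two tips sit at the same angle in their pails' frames (1.20 rad) and 142–143 mm from the pail axis. The angle was about 2.9 rad when they stood open. Contact forces read at the end of each move were about 4 N or less, and they fell to about zero after each snap.

**Other things on the bench:** Tape rolls, marker, knife, mallet and clipboard look unmoved in the pictures; I judged this by eye only.

**Measurements that disagreed:**
- The lever tips measured about 7 mm lower than the stated lever mid-heights.
- The short pail's hinge pin showed a 4 mm mismatch between the two camera views.
- My first angle estimate for the tall pail put its pin about 6 mm off in the overlay. I corrected that before pushing.

One early move call was refused because rows needed every field filled in. Nothing moved, and I resent it.

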